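# Lock the food processor's lid and hold its dial in pulse

## Robot

A 6-joint arm with a two-finger parallel gripper is mounted at the origin on the work surface. World frame = base frame: x ahead of the robot, y to its left, z up, the work surface at z = 0. Lengths are in m, angles in degrees, forces in N, time in s.
With the tool pointing down it reaches from about 0.275 to 0.825 m from the base axis. Payload 5.2 kg.
Tool frame: the origin (TCP) lies between the finger pads; the fingertips stand 14 mm ahead of it and the grasp point (between the pads) lies 5 mm behind it; z points along the fingers, y is the line along which they close (so a half turn about z gives the same grasp; the last joint's range is limited). The gripper opens to 93 mm and grips with 3 to 60 N. Pads are 15 mm wide; open, the fingers measure 128 mm over their backs; the gripper's body (75 mm by 188 mm) begins 65 mm behind the grasp point.
Start: joints at [-88.625, 14.817, 87.949, -0, 77.235, -11.62], TCP at [0.124, -0.536, 0.233] pointing down, gripper open.
Joint ranges: [-179.93, 179.93], [-52.35, 119.4], [10.71, 147.94], [-69.91, 249.91], [12.55, 155.21], [-178.61, 178.61]. Speed limits (degrees/s): [147.25, 147.25, 180, 180, 180, 180].

## Interface

Orientations are given as a 3x3 rotation matrix whose columns are the frame's x, y, z axes.
In Python, from cell import robot, viewer, job gives the robot as it stands.
- The arm moves only by the tool drive_tool, never from a script. Its argument "moves" is a list of rows, each an object of numbers: "dx", "dy", "dz": the shift along the tool's x, y, z in m; "ax", "ay", "az": the turn, a rotation vector about the tool's x, y, z in rad; "fingers": the finger opening in m, from 0 to 0.093. In form: [{"dx": .., "dy": .., "dz": .., "ax": .., "ay": .., "az": .., "fingers": ..}, ...]. A call has 1 to 12 rows; each row is the pose to reach, as a shift and turn from the pose commanded when the call began, along the tool's axes at that moment; what a row does not reach only later rows make up. A row lasts 1/10 s, in which the tool goes at most 50 mm and 8.59 degrees, less where a joint would pass 70% of its speed; a pose out of reach is approached as far as the arm can. A call with a gripper value outside its range is refused whole. The fingers move at their own pace and stop on an object; "newtons" is the grip in N (left out, the last holds). Time passes only in rows, so rows that repeat a pose let the fingers close. It gives the time, the measured TCP pose, the force, the opening and the grip force at its end, in the units of the state.
- robot.observe(): the state, without advancing time (a new reading comes with each control period).
- viewer.grab_frame(name): name is "side" or "top"; returns a dict with "frame" (480x640x3 uint8, blue, green, red), "range_z" (480x640 float32, m along the optical axis (not along the pixel's ray), 0 where there is no reading), "fx", "fy", "cx", "cy" (pixels), "k1" (the pictures are not rectified: a ray, as slopes to the right and down, at radius r is drawn at 1 + k1 r^2 times it, then the intrinsics apply), "rvec" (rotation vector, rad) and "tvec" (3), from world to camera coordinates, as OpenCV has them. Camera axes: x right, y down, z forward; pixel columns grow to the right and rows downward; lengths in m; the calibration is good to about 2 mm. A picture is of the moment at which its call begins.
- job.job_done(): hands the job in; it is judged then, once.
Trained networks look in the newest picture that a camera, given by its name, has taken for a name from the list of things; names that differ only in an ending like _2 or _b are one class to them, and where a whole thing is asked for, a point or a joint stands for the part that bears it (a point fixed in the world has none). Each returns a list of dicts, best first, with "score" (0 to 1); they miss things now and then, are a little off and sometimes report something else, mostly with a low value. They report only what shows in the picture. A call takes as long as a camera call.
- viewer.look_for(camera, name): "position" ([column, row] in pixels, amid what is visible of it).
The state is a dict: "clock": time; "joint_positions": joint angles; "joint_velocities": joint speeds; "joint_torque": joint torques, N m; "tcp_pos": TCP position; "eef_rot": TCP orientation; "wrist_force": force on the tool from outside, world axes, zero at the start; "wrist_torque": the same for the moment, N m; "grip_width": finger opening in m; "finger_force": force on a finger pad.
Only numpy, scipy, OpenCV 4.12 (cv2) and the standard library are available. Lean on these libraries where they do the work, as an engineer would, in place of code of your own. Each camera call takes 0.05 s, during which the arm holds its last target. There are 200 camera calls.

## Task

The food processor is loaded: take hold of the feed tube and turn the lid clockwise (seen from above) until it clicks fully home, and only then turn the dial on the front deck clockwise past its first two clicks to the third position, pulse. The dial springs back from pulse when let go, so keep hold of it: finish with your fingers still holding the dial in pulse, the lid still locked, and the jars, bowl, funnel, spoon and spare cap left where they are.

Things in the scene. Friction and masses are not known exactly. Their poses are not given: they have to be found in the camera images.
- machine: food processor, white body, fixed; base 305 mm deep (x), 210 wide (y); origin under the base's middle, z up, front (sloping deck with the dial) to its -x. Behind the deck the clear bowl, 172 mm across, axis at x=+45 mm, up to 235 mm, the lid on it. On the right (-y) the bowl's handle and the shoe that takes the lid's tab, out to y=-137 mm, up to 261 mm
- lid: grey round lid on the bowl, 182 mm across, 17 mm thick, a feed tube standing on it. Origin on the bowl's axis at the lid's underside, 236 mm above the table; z up, x horizontally from the axis towards the feed tube. It turns about z and cannot lift off; a tab at its rim runs into the shoe by the handle as it locks
- tube_top (a point): centre of the top of the feed tube with its pusher, 42 mm from the lid's axis, 86 mm above the lid's origin, 322 mm above the table; axes as the lid's. The tube is a rounded upright block, 46 mm wide along the lid's y and 56 mm along its x, from the lid to 9 mm below this point; the top 9 mm is the pusher's cap, 40 mm (y) by 50 mm (x)
- lid_lock (a joint): lid angle, rad: 0 just set on, grows clockwise seen from above, 0.5 fully home at its stop. Loose up to about 0.18, there it meets its detent (0.5 N m, easing as it turns), gives way just past 0.35 (the click), snaps home by itself and stays locked
- knob: black dial on the deck: round skirt 54 mm across, 10.5 mm high, with a bar grip across it 50 mm long, 14 wide, its top 37 mm above the deck. Origin on the dial's axis at the deck surface, 85 mm above the table, 112 mm in front of (-x of) the machine's origin; z along the dial's axis, leaning 0.30 rad from vertical to the machine's front (-x); x along the bar to its end with the white pointer line
- dial (a joint): dial angle, rad: 0 off, grows clockwise seen from above; clicks (rests if let go) at 0.4 (one bar mark on the deck) and 0.8 (two); third position, pulse, at 1.20 (three), stop at 1.25. Humps of 0.1 N m between clicks; past the second a spring pushes back with 0.2 to 0.25 N m all the way: let go, it returns to the second. Pointer at 0: 0.6 rad left (+y) of the machine's +x; at 1.2: 0.6 right
- pickle_jar: bystander: closed glass jar of gherkins, 74 mm across, 118 mm tall; origin under its centre
- berry_jar: bystander: squat closed glass jar of dark berries, 80 mm across, 85 mm tall; origin under its centre
- prep_bowl: bystander: white ceramic bowl, 124 mm across the rim, 50 mm tall; origin under its centre
- empty_jar: bystander: open empty glass jar, 78 mm across, 105 mm tall; origin under its centre
- wooden_spoon: bystander: wooden spoon 260 mm long lying flat; origin under its middle, x along it towards the spoon's head
- spare_lid: bystander: loose brass jar cap, 72 mm across, 13 mm high, lying flat; origin under its centre
- funnel: bystander: steel jar-filling funnel standing spout down, 110 mm across the mouth, 66 mm tall; origin under its centre

How it is judged:
By the outcome, as a careful person would: the job done as asked, in the order asked, and still so for the second after the job is handed in, while the arm keeps its last pose, push and grip.
It also fails if it takes over 62 s, if anything falls off the work surface, if the arm or the gripper's body presses on something with over 40 N, if the wrist force passes 120 N, or if a joint passes its speed limit or range.

## Working session

There is one attempt and no reset: what is moved stays moved. The work goes in short steps, Python scripts to look and compute and a tool call to move; the robot and the scene stay as the last step left them, time stands still between calls to the robot, and variables do not carry over. Pictures are saved under pics/ and viewed, at most 10 in all, crops included, and the job is handed in when it is done.

Besides the shell and the picture viewer there is one more tool, called after ">>>" by a JSON object that holds its "name" and its "arguments". drive_tool: Moves the arm, as the interface text tells. Its arguments: {"type":"object","properties":{"moves":{"type":"array"},"newtons":{"type":"number"}},"required":["moves"]}

```bash
mkdir -p pics; ls
cat > h.py <<'E'
import numpy as np, cv2
from cell import robot, viewer, job
def K(f): return np.array([[f['fx'],0,f['cx']],[0,f['fy'],f['cy']],[0,0,1.]]), np.array([f['k1'],0,0,0,0.])
def cloud(f):
    k,d=K(f); v,u=np.mgrid[0:480,0:640]
    p=cv2.undistortPoints(np.stack([u.ravel(),v.ravel()],1).astype(np.float64)[:,None],k,d)[:,0]
    z=f['range_z'].ravel().astype(float)
    P=np.c_[p*z[:,None],z]
    R=cv2.Rodrigues(np.array(f['rvec'],float))[0]
    return ((P-np.array(f['tvec'],float).ravel())@R).reshape(480,640,3)
def proj(f,X):
    k,d=K(f); return cv2.projectPoints(np.array(X,float).reshape(-1,1,3),np.array(f['rvec'],float),np.array(f['tvec'],float),k,d)[0][:,0]
E
python3 - <<'E'
from h import *
np.set_printoptions(precision=3,suppress=True)
for c in ['side','top']:
    f=viewer.grab_frame(c); cv2.imwrite(f'pics/{c}0.png',f['frame']); np.save(f'{c}0.npy',f,allow_pickle=True)
    P=cloud(f)
    R=cv2.Rodrigues(np.array(f['rvec'],float))[0]; print(c,'cam',-R.T@np.array(f['tvec'],float).ravel())
    for n in ['machine','lid','tube_top','knob','pickle_jar','berry_jar','prep_bowl','empty_jar','wooden_spoon','spare_lid','funnel']:
        for r in viewer.look_for(c,n)[:2]:
            u,v=np.round(r['position']).astype(int); print(n,round(r['score'],2),u,v,P[min(v,479),min(u,639)])
print(robot.observe())
E
```

```text
pics
side cam [0.037 0.942 0.912]
machine 0.56 301 247 [ 0.587 -0.061  0.147]
lid 0.9 293 198 [ 0.637 -0.12   0.252]
lid 0.54 350 250 [ 0.492 -0.167  0.099]
tube_top 0.7 292 200 [ 0.632 -0.106  0.254]
knob 0.76 350 252 [ 0.492 -0.166  0.093]
pickle_jar 0.72 357 303 [0.393 0.023 0.088]
berry_jar 0.69 336 221 [ 0.612 -0.34   0.067]
prep_bowl 0.64 364 226 [ 0.552 -0.429  0.014]
prep_bowl 0.24 350 249 [ 0.492 -0.166  0.103]
empty_jar 0.62 302 301 [0.519 0.071 0.087]
wooden_spoon 0.78 345 348 [0.386 0.11  0.018]
spare_lid 0.82 380 305 [ 0.368 -0.078  0.014]
funnel 0.88 392 200 [ 0.508 -0.572  0.048]
top cam [ 0.433 -0.011  1.449]
machine 0.58 367 203 [ 0.585 -0.123  0.254]
lid 0.72 365 175 [ 0.649 -0.121  0.252]
tube_top 0.72 363 173 [ 0.654 -0.116  0.251]
knob 0.59 449 193 [ 0.627 -0.351  0.087]
knob 0.58 380 245 [ 0.497 -0.164  0.122]
pickle_jar 0.73 320 280 [ 0.414 -0.014  0.115]
berry_jar 0.9 448 192 [ 0.631 -0.351  0.078]
prep_bowl 0.56 463 231 [ 0.534 -0.406  0.005]
empty_jar 0.95 296 228 [ 0.555  0.047 -0.003]
wooden_spoon 0.84 276 288 [0.395 0.103 0.024]
spare_lid 0.59 348 295 [ 0.371 -0.087  0.014]
funnel 0.66 524 236 [ 0.516 -0.571  0.023]
{'clock': 1.2, 'joint_positions': array([-88.625,  14.818,  87.95 ,  -0.002,  77.235, -11.618]), 'joint_velocities': array([-0.01 , -0.013, -0.031, -0.062,  0.017,  0.004]), 'joint_torque': array([  0.001, -43.721, -28.431,   0.072,   0.031,  -0.   ]), 'tcp_pos': array([ 0.124, -0.536,  0.233]), 'eef_rot': array([[ 0.974,  0.225, -0.   ],
       [ 0.225, -0.974,  0.   ],
       [-0.   , -0.   , -1.   ]]), 'wrist_force': array([-0.473, -0.023,  0.265]), 'wrist_torque': array([ 0.038, -0.02 , -0.047]), 'finger_force': 0.0, 'grip_width': 0.09301310187034818}
```

```bash
python3 - <<'E'
import cv2
a=cv2.imread('pics/side0.png');b=cv2.imread('pics/top0.png')
import numpy as np
A=cv2.resize(a[140:380,200:460],None,fx=1.5,fy=1.5,interpolation=2);B=cv2.resize(b[110:350,250:510],None,fx=1.5,fy=1.5,interpolation=2)
cv2.imwrite('pics/c0.png',np.hstack([A,B]))
E
python3 - <<'E'
import sys; sys.path.insert(0,'.')
from h import *
np.set_printoptions(precision=4,suppress=True)
for c in ['side','top']:
    f=np.load(f'{c}0.npy',allow_pickle=True).item(); P=cloud(f).reshape(-1,3)
    near=np.linalg.norm(P[:,:2]-[.63,-.12],axis=1)<.2
    for lo,hi in [(.316,.335),(.275,.31),(.246,.262)]:
        q=P[near&(P[:,2]>lo)&(P[:,2]<hi)]
        if len(q)>5: print(c,lo,len(q),q.mean(0),cv2.minAreaRect(q[:,:2].astype(np.float32)*1000),cv2.minEnclosingCircle(q[:,:2].astype(np.float32)*1000))
    q=P[(np.linalg.norm(P[:,:2]-[.495,-.165],axis=1)<.045)&(P[:,2]>.104)&(P[:,2]<.14)]
    print('knob',len(q),q.mean(0),cv2.minAreaRect(q[:,:2].astype(np.float32)*1000))
E
```

```text
side 0.316 149 [ 0.6163 -0.139   0.3208] ((617.9595947265625, -141.79335021972656), (48.70204162597656, 40.46219253540039), 45.65995788574219) ((618.2568359375, -142.1778564453125), 29.53181266784668)
side 0.275 292 [ 0.6098 -0.1275  0.2937] ((614.4505004882812, -128.29310607910156), (61.31328582763672, 33.45637512207031), 11.253646850585938) ((616.84375, -140.47377014160156), 30.814197540283203)
side 0.246 1555 [ 0.6473 -0.099   0.2514] ((653.214599609375, -113.55975341796875), (176.0369415283203, 189.5347137451172), 69.16742706298828) ((657.7532958984375, -126.25137329101562), 107.47307586669922)
knob 126 [ 0.4951 -0.1635  0.1147] ((495.266845703125, -168.36642456054688), (53.25337600708008, 26.130578994750977), 43.6664924621582)
top 0.316 421 [ 0.6187 -0.1458  0.3218] ((618.9961547851562, -145.90142822265625), (48.22707748413086, 40.19148254394531), 43.50361251831055) ((619.0087890625, -145.62359619140625), 28.68870735168457)
top 0.275 142 [ 0.6079 -0.1362  0.2988] ((617.1567993164062, -144.44955444335938), (56.38269805908203, 43.04680633544922), 44.459686279296875) ((618.7807006835938, -145.77508544921875), 32.18131637573242)
top 0.246 4325 [ 0.6541 -0.1178  0.2517] ((656.9874267578125, -122.65084838867188), (179.9105224609375, 194.64315795898438), 58.039161682128906) ((654.0274658203125, -135.0853271484375), 105.78109741210938)
knob 134 [ 0.4964 -0.1696  0.118 ] ((501.7212219238281, -168.11314392089844), (63.70547866821289, 32.98731231689453), 24.5421085357666)
```

View pics/c0.png

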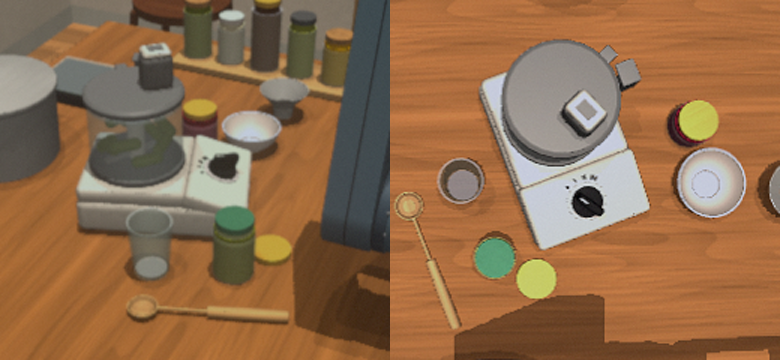

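The picture shows the machine yawed about 17°. The feed tube is on the near right of the lid at crop (585,110), the dial at (588,203), and the tab at (610,55) is just short of the shoe at (628,73). Next I'll fit the poses.

```bash
cat > fit.py <<'E'
from h import *
from scipy.optimize import least_squares
np.set_printoptions(precision=4,suppress=True)
def run(tag):
    for c in ['top','side']:
        f=np.load(f'{c}{tag}.npy',allow_pickle=True).item(); P=cloud(f).reshape(-1,3)
        q=P[(np.linalg.norm(P[:,:2]-[.654,-.118],axis=1)<.1)&(P[:,2]>.247)&(P[:,2]<.258)]
        h=cv2.convexHull(q[:,:2].astype(np.float32))[:,0]
        r=least_squares(lambda p:np.linalg.norm(h-p[:2],axis=1)-.091,[.654,-.118],loss='soft_l1',f_scale=.001); lid=r.x
        t=P[(np.linalg.norm(P[:,:2]-lid,axis=1)<.08)&(P[:,2]>.317)&(P[:,2]<.33)]
        m=cv2.minAreaRect(t[:,:2].astype(np.float32)*1000); tc=np.array(m[0])/1000
        print(c,'lid',lid,np.abs(r.fun).mean(),'tube',tc,m[1],m[2],'dir',np.degrees(np.arctan2(*(tc-lid)[::-1])),np.linalg.norm(tc-lid))
        # deck plane
        d=P[(np.linalg.norm(P[:,:2]-[.485,-.17],axis=1)<.09)&(P[:,2]>.055)&(P[:,2]<.105)]
        rng=np.random.default_rng(0);best=None
        for _ in range(400):
            a=d[rng.choice(len(d),3,False)];n=np.cross(a[1]-a[0],a[2]-a[0]);n/=np.linalg.norm(n)+1e-12
            k=np.abs((d-a[0])@n)<.002
            if best is None or k.sum()>best.sum():best=k
        e=d[best];c0=e.mean(0);n=np.linalg.svd(e-c0)[2][2];n*=np.sign(n[2])
        yaw=np.arctan2(-n[1],-n[0]);print(' deck n',n,'tilt',np.arccos(n[2]),'yaw',np.degrees(yaw),len(e), 'rect',cv2.minAreaRect(e[:,:2].astype(np.float32)*1000))
        for yaw in [yaw,np.radians(17.6)]:
            x=np.array([np.cos(yaw),np.sin(yaw)]);k0=np.r_[lid-.157*x,.085]
            print('  knob pred',k0,'plane dist',(k0-c0)@n)
        n=np.r_[-np.sin(.3)*x,np.cos(.3)]
        yv=np.r_[-x[1],x[0],0];xv=np.cross(yv,n)
        L=(P-k0)@np.c_[xv,yv,n]
        b=L[(np.linalg.norm(L[:,:2],axis=1)<.035)&(L[:,2]>.030)&(L[:,2]<.045)]
        m=cv2.minAreaRect(b[:,:2].astype(np.float32)*1000)
        w,v=np.linalg.eigh(np.cov(b[:,:2].T));print('  bar',len(b),b[:,2].max(),np.median(b[:,2]),m,'pca deg',np.degrees(np.arctan2(v[1,1],v[0,1])))
if __name__=='__main__':
    import sys; run(sys.argv[1])
E
python3 fit.py 0
python3 -c "
import cv2
a=cv2.imread('pics/side0.png');b=cv2.imread('pics/top0.png');import numpy as np
cv2.imwrite('pics/c1.png',np.hstack([cv2.resize(a[215:275,315:375],(400,400),interpolation=2),cv2.resize(b[215:275,350:410],(400,400),interpolation=2)]))"
```

```text
top lid [ 0.6504 -0.1209] 0.0019204046054764905 tube [ 0.619 -0.146] (48.21827697753906, 40.04045486450195) 43.117305755615234 dir -141.46150742491295 0.04024167782187122
 deck n [-0.2978 -0.0954  0.9498] tilt 0.31807211547101055 yaw 17.761455704522483 1198 rect ((506.09552001953125, -162.5316619873047), (118.1288833618164, 179.25164794921875), 19.16242218017578)
  knob pred [ 0.5009 -0.1688  0.085 ] plane dist 0.0005493728187763425
  knob pred [ 0.5008 -0.1684  0.085 ] plane dist 0.0005491778752959381
  bar 107 0.043087150720763974 0.036022204858965144 ((0.8811683654785156, -1.5912017822265625), (49.560733795166016, 14.24151611328125), 36.57632064819336) pca deg -143.71471586721447
side lid [ 0.6502 -0.1162] 0.0023780630679863875 tube [ 0.6179 -0.1415] (48.83580780029297, 40.31190872192383) 46.64191436767578 dir -141.96205079956326 0.041030459793083895
 deck n [-0.2842 -0.0941  0.9541] tilt 0.3040654575001544 yaw 18.315884802016182 757 rect ((501.271484375, -163.7078094482422), (106.34349822998047, 178.03382873535156), 18.99675178527832)
  knob pred [ 0.5011 -0.1656  0.085 ] plane dist 9.384582896218596e-05
  knob pred [ 0.5005 -0.1637  0.085 ] plane dist 9.017673196594388e-05
  bar 71 0.03949970421223614 0.03473880439996457 ((0.12058162689208984, -3.1878890991210938), (49.575199127197266, 17.82767677307129), 38.32386779785156) pca deg -144.91171709038676
```

View pics/c1.png

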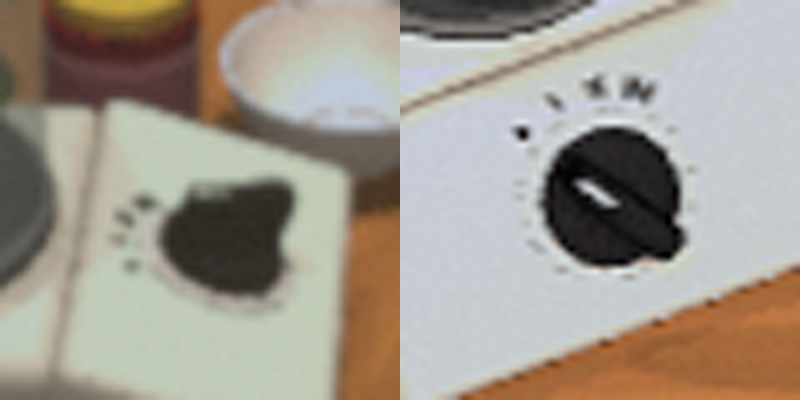

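The dial is at off, with its pointer about 35° left of machine +x. The lid axis is near (0.650,-0.118), the tube centre near (0.6185,-0.144), and the grasp yaw is about 42°. I'll raise the tool and move over the tube.

>>> {"name": "drive_tool", "arguments": {"moves": [{"dz":-0.05,"fingers":0.093},{"dz":-0.1,"fingers":0.093},{"dz":-0.137,"fingers":0.093},{"dx":0.04,"dy":-0.02,"dz":-0.137,"az":-0.12,"fingers":0.093},{"dx":0.08,"dy":-0.04,"dz":-0.137,"az":-0.25,"fingers":0.093},{"dx":0.12,"dy":-0.06,"dz":-0.137,"az":-0.38,"fingers":0.093},{"dx":0.165,"dy":-0.08,"dz":-0.137,"az":-0.506,"fingers":0.093},{"dx":0.21,"dy":-0.1,"dz":-0.137,"az":-0.506,"fingers":0.093},{"dx":0.255,"dy":-0.12,"dz":-0.137,"az":-0.506,"fingers":0.093},{"dx":0.3,"dy":-0.14,"dz":-0.137,"az":-0.506,"fingers":0.093},{"dx":0.345,"dy":-0.165,"dz":-0.137,"az":-0.506,"fingers":0.093},{"dx":0.39,"dy":-0.185,"dz":-0.137,"az":-0.506,"fingers":0.093}]}}

```text
schema error: expected keys dx, dy, dz, ax, ay, az, fingers
```

>>> {"name": "drive_tool", "arguments": {"moves": [{"dx":0,"dy":0,"dz":-0.05,"ax":0,"ay":0,"az":0,"fingers":0.093},{"dx":0,"dy":0,"dz":-0.1,"ax":0,"ay":0,"az":0,"fingers":0.093},{"dx":0,"dy":0,"dz":-0.137,"ax":0,"ay":0,"az":0,"fingers":0.093},{"dx":0.08,"dy":-0.04,"dz":-0.137,"ax":0,"ay":0,"az":-0.25,"fingers":0.093},{"dx":0.16,"dy":-0.08,"dz":-0.137,"ax":0,"ay":0,"az":-0.506,"fingers":0.093},{"dx":0.57,"dy":-0.271,"dz":-0.137,"ax":0,"ay":0,"az":-0.506,"fingers":0.093},{"dx":0.57,"dy":-0.271,"dz":-0.137,"ax":0,"ay":0,"az":-0.506,"fingers":0.093},{"dx":0.57,"dy":-0.271,"dz":-0.137,"ax":0,"ay":0,"az":-0.506,"fingers":0.093},{"dx":0.57,"dy":-0.271,"dz":-0.137,"ax":0,"ay":0,"az":-0.506,"fingers":0.093},{"dx":0.57,"dy":-0.271,"dz":-0.137,"ax":0,"ay":0,"az":-0.506,"fingers":0.093},{"dx":0.57,"dy":-0.271,"dz":-0.137,"ax":0,"ay":0,"az":-0.506,"fingers":0.093},{"dx":0.57,"dy":-0.271,"dz":-0.137,"ax":0,"ay":0,"az":-0.506,"fingers":0.093}]}}

```text
clock: 2.4
tcp_pos: [0.4772, -0.2541, 0.3699]
eef_rot: [[0.743, 0.669, 0.0], [0.669, -0.743, -0.001], [-0.0, 0.001, -1.0]]
wrist_force: [0.1, -1.1, 0.8]
grip_width: 0.0928
finger_force: 0.0
```

>>> {"name": "drive_tool", "arguments": {"moves": [{"dx":0.04,"dy":0.003,"dz":0,"ax":0,"ay":0,"az":0,"fingers":0.093},{"dx":0.08,"dy":0.006,"dz":0,"ax":0,"ay":0,"az":0,"fingers":0.093},{"dx":0.12,"dy":0.01,"dz":0,"ax":0,"ay":0,"az":0,"fingers":0.093},{"dx":0.15,"dy":0.013,"dz":0,"ax":0,"ay":0,"az":0,"fingers":0.093},{"dx":0.15,"dy":0.013,"dz":0,"ax":0,"ay":0,"az":0,"fingers":0.093},{"dx":0.15,"dy":0.013,"dz":0,"ax":0,"ay":0,"az":0,"fingers":0.093},{"dx":0.15,"dy":0.013,"dz":0,"ax":0,"ay":0,"az":0,"fingers":0.093}]}}

```text
clock: 3.1
tcp_pos: [0.5953, -0.1657, 0.3697]
eef_rot: [[0.744, 0.668, -0.0], [0.668, -0.744, -0.0], [-0.001, -0.0, -1.0]]
wrist_force: [0.4, -0.1, -0.0]
grip_width: 0.0933
finger_force: 0.0
```

>>> {"name": "drive_tool", "arguments": {"moves": [{"dx":0.032,"dy":0,"dz":0,"ax":0,"ay":0,"az":0,"fingers":0.093},{"dx":0.032,"dy":0,"dz":0.02,"ax":0,"ay":0,"az":0,"fingers":0.093},{"dx":0.032,"dy":0,"dz":0.045,"ax":0,"ay":0,"az":0,"fingers":0.093},{"dx":0.032,"dy":0,"dz":0.07,"ax":0,"ay":0,"az":0,"fingers":0.093},{"dx":0.032,"dy":0,"dz":0.085,"ax":0,"ay":0,"az":0,"fingers":0.093},{"dx":0.032,"dy":0,"dz":0.085,"ax":0,"ay":0,"az":0,"fingers":0.07},{"dx":0.032,"dy":0,"dz":0.085,"ax":0,"ay":0,"az":0,"fingers":0.06},{"dx":0.032,"dy":0,"dz":0.085,"ax":0,"ay":0,"az":0,"fingers":0.055},{"dx":0.032,"dy":0,"dz":0.085,"ax":0,"ay":0,"az":0,"fingers":0.05},{"dx":0.032,"dy":0,"dz":0.085,"ax":0,"ay":0,"az":0,"fingers":0.05}], "newtons": 15}}

```text
clock: 4.1
tcp_pos: [0.6201, -0.1439, 0.2857]
eef_rot: [[0.743, 0.669, 0.002], [0.669, -0.743, -0.001], [0.001, 0.002, -1.0]]
wrist_force: [0.1, -0.3, -0.6]
grip_width: 0.0578
finger_force: 0.0
```

>>> {"name": "drive_tool", "arguments": {"moves": [{"dx":0,"dy":0,"dz":0,"ax":0,"ay":0,"az":0,"fingers":0.04},{"dx":0,"dy":0,"dz":0,"ax":0,"ay":0,"az":0,"fingers":0.03},{"dx":0,"dy":0,"dz":0,"ax":0,"ay":0,"az":0,"fingers":0.03},{"dx":0,"dy":0,"dz":0,"ax":0,"ay":0,"az":0,"fingers":0.03}], "newtons": 15}}

```text
clock: 4.5
tcp_pos: [0.6201, -0.1442, 0.2851]
eef_rot: [[0.743, 0.669, 0.001], [0.669, -0.743, -0.001], [0.0, 0.001, -1.0]]
wrist_force: [0.5, -2.3, 2.2]
grip_width: 0.0464
finger_force: 15.0
```

>>> {"name": "drive_tool", "arguments": {"moves": [{"dx":0.0001,"dy":-0.002,"dz":0,"ax":0,"ay":0,"az":0.05,"fingers":0.03},{"dx":0.0002,"dy":-0.0041,"dz":0,"ax":0,"ay":0,"az":0.1,"fingers":0.03},{"dx":0.0005,"dy":-0.0061,"dz":0,"ax":0,"ay":0,"az":0.15,"fingers":0.03},{"dx":0.0008,"dy":-0.0081,"dz":0,"ax":0,"ay":0,"az":0.2,"fingers":0.03},{"dx":0.0008,"dy":-0.0081,"dz":0,"ax":0,"ay":0,"az":0.2,"fingers":0.03}], "newtons": 30}}

```text
clock: 5.0
tcp_pos: [0.6156, -0.1378, 0.2851]
eef_rot: [[0.862, 0.506, 0.002], [0.506, -0.862, -0.001], [0.001, 0.002, -1.0]]
wrist_force: [3.2, -4.5, 2.4]
grip_width: 0.046
finger_force: 29.9
```

>>> {"name": "drive_tool", "arguments": {"moves": [{"dx":0.0001,"dy":-0.002,"dz":0,"ax":0,"ay":0,"az":0.05,"fingers":0.03},{"dx":0.0002,"dy":-0.0041,"dz":0,"ax":0,"ay":0,"az":0.1,"fingers":0.03},{"dx":0.0005,"dy":-0.0061,"dz":0,"ax":0,"ay":0,"az":0.15,"fingers":0.03},{"dx":0.0008,"dy":-0.0081,"dz":0,"ax":0,"ay":0,"az":0.2,"fingers":0.03},{"dx":0.0013,"dy":-0.0101,"dz":0,"ax":0,"ay":0,"az":0.25,"fingers":0.03},{"dx":0.0018,"dy":-0.0121,"dz":0,"ax":0,"ay":0,"az":0.3,"fingers":0.03},{"dx":0.0018,"dy":-0.0121,"dz":0,"ax":0,"ay":0,"az":0.3,"fingers":0.03},{"dx":0.0018,"dy":-0.0121,"dz":0,"ax":0,"ay":0,"az":0.3,"fingers":0.03}], "newtons": 30}}

```text
clock: 5.8
tcp_pos: [0.615, -0.1303, 0.2851]
eef_rot: [[0.973, 0.23, 0.01], [0.23, -0.973, -0.008], [0.008, 0.01, -1.0]]
wrist_force: [15.6, -15.9, -5.8]
grip_width: 0.0471
finger_force: 30.8
```

Run:
```python
from h import *
s=robot.observe(); print(s['wrist_force'],s['wrist_torque'],s['joint_positions'])
f=viewer.grab_frame('top');P=cloud(f)
cv2.imwrite('pics/t1.png',cv2.resize(f['frame'][90:270,290:470],(600,600),interpolation=2))
```

```text
[ 15.63790766 -15.89973508  -5.84391625] [-1.90132364 -2.37908578  0.83054222] [-22.00982547  21.10639958  71.88740481  -0.18901255  86.28614
  54.68670761]
```

View pics/t1.png

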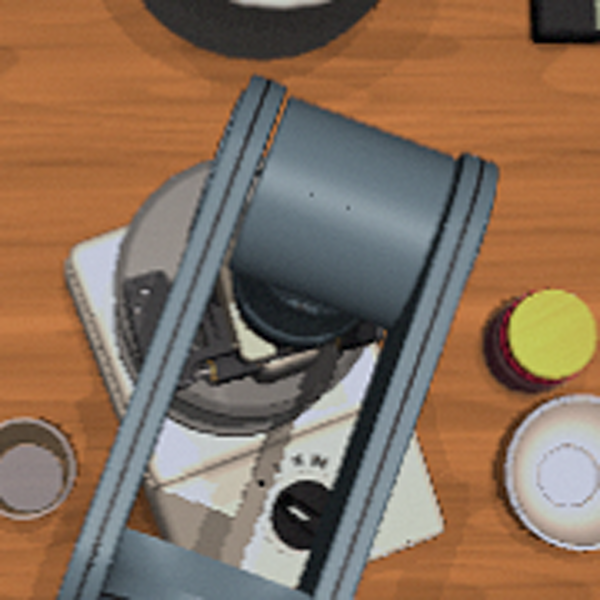

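>>> {"name": "drive_tool", "arguments": {"moves": [{"dx":0.001,"dy":-0.0015,"dz":0,"ax":0,"ay":0,"az":0.0,"fingers":0.03},{"dx":0.002,"dy":-0.003,"dz":0,"ax":0,"ay":0,"az":0.03,"fingers":0.03},{"dx":0.0025,"dy":-0.0045,"dz":0,"ax":0,"ay":0,"az":0.06,"fingers":0.03},{"dx":0.003,"dy":-0.006,"dz":0,"ax":0,"ay":0,"az":0.06,"fingers":0.03},{"dx":0.003,"dy":-0.006,"dz":0,"ax":0,"ay":0,"az":0.06,"fingers":0.03}], "newtons": 30}}

```text
clock: 6.35
tcp_pos: [0.6164, -0.1296, 0.285]
eef_rot: [[0.986, 0.168, 0.01], [0.168, -0.986, -0.017], [0.007, 0.018, -1.0]]
wrist_force: [16.8, -32.7, -7.9]
grip_width: 0.0482
finger_force: 31.5
```

Resistance rose with almost no motion, which suggests the lid is at its stop. I'll relax, release and look.

>>> {"name": "drive_tool", "arguments": {"moves": [{"dx":-0.001,"dy":0.004,"dz":0,"ax":0,"ay":0,"az":-0.08,"fingers":0.03},{"dx":-0.0015,"dy":0.008,"dz":0,"ax":0,"ay":0,"az":-0.14,"fingers":0.03},{"dx":-0.0015,"dy":0.008,"dz":0,"ax":0,"ay":0,"az":-0.14,"fingers":0.03},{"dx":-0.0015,"dy":0.008,"dz":0,"ax":0,"ay":0,"az":-0.14,"fingers":0.03}], "newtons": 15}}

```text
clock: 6.75
tcp_pos: [0.6134, -0.131, 0.285]
eef_rot: [[0.952, 0.307, 0.004], [0.307, -0.952, -0.006], [0.002, 0.007, -1.0]]
wrist_force: [6.0, -12.1, -1.2]
grip_width: 0.0463
finger_force: 15.1
```

>>> {"name": "drive_tool", "arguments": {"moves": [{"dx":0,"dy":0,"dz":0,"ax":0,"ay":0,"az":0,"fingers":0.07},{"dx":0,"dy":0,"dz":0,"ax":0,"ay":0,"az":0,"fingers":0.085},{"dx":0,"dy":0,"dz":0,"ax":0,"ay":0,"az":0,"fingers":0.085},{"dx":0,"dy":0,"dz":-0.03,"ax":0,"ay":0,"az":0,"fingers":0.085},{"dx":0,"dy":0,"dz":-0.075,"ax":0,"ay":0,"az":0,"fingers":0.085},{"dx":-0.04,"dy":0.02,"dz":-0.085,"ax":0,"ay":0,"az":0,"fingers":0.085},{"dx":-0.08,"dy":0.04,"dz":-0.085,"ax":0,"ay":0,"az":0,"fingers":0.085},{"dx":-0.12,"dy":0.07,"dz":-0.085,"ax":0,"ay":0,"az":0,"fingers":0.085},{"dx":-0.16,"dy":0.1,"dz":-0.085,"ax":0,"ay":0,"az":0,"fingers":0.085},{"dx":-0.18,"dy":0.14,"dz":-0.085,"ax":0,"ay":0,"az":0,"fingers":0.085},{"dx":-0.18,"dy":0.18,"dz":-0.085,"ax":0,"ay":0,"az":0,"fingers":0.085}]}}

```text
clock: 7.85
tcp_pos: [0.4937, -0.3554, 0.3708]
eef_rot: [[0.952, 0.306, 0.0], [0.306, -0.952, -0.001], [-0.0, 0.001, -1.0]]
wrist_force: [-0.3, -0.5, -0.2]
grip_width: 0.0849
finger_force: 0.0
```

```bash
python3 - <<'E'
from h import *
for c in ['top','side']:
    f=viewer.grab_frame(c);np.save(c+'1.npy',f,allow_pickle=True)
    cv2.imwrite(f'pics/{c}1.png',f['frame'])
a=cv2.imread('pics/side1.png');b=cv2.imread('pics/top1.png')
cv2.imwrite('pics/c2.png',np.hstack([cv2.resize(a[150:270,240:360],(400,400),interpolation=2),cv2.resize(b[110:270,300:460],(400,400),interpolation=2)]))
E
python3 fit.py 1
```

```text
top lid [ 0.651  -0.1201] 0.0018690922858934753 tube [ 0.6105 -0.1316] (49.51769256591797, 39.903717041015625) 20.540353775024414 dir -164.05281941451818 0.04203480181884755
 deck n [-0.286  -0.0996  0.9531] tilt 0.30763430640610634 yaw 19.206732038654522 1230 rect ((506.2112731933594, -162.32052612304688), (118.252685546875, 179.21031188964844), 19.344600677490234)
  knob pred [ 0.5027 -0.1717  0.085 ] plane dist 0.0002064996496929848
  knob pred [ 0.5013 -0.1676  0.085 ] plane dist 0.000187808084348491
  bar 111 0.0442982521585164 0.036667550473720896 ((0.6475515365600586, -1.8205757141113281), (49.015567779541016, 13.975412368774414), 36.27610778808594) pca deg -143.44951896652626
side lid [ 0.6489 -0.1151] 0.0019058774893127412 tube [ 0.6088 -0.1265] (49.646820068359375, 40.35340881347656) 22.359792709350586 dir -164.18151740493033 0.041713966779531424
 deck n [-0.2696 -0.0964  0.9581] tilt 0.2903419724320047 yaw 19.669791794552633 758 rect ((508.2461242675781, -162.35667419433594), (120.56484985351562, 178.844970703125), 18.84383773803711)
  knob pred [ 0.5011 -0.168   0.085 ] plane dist 0.0007276762302657498
  knob pred [ 0.4993 -0.1626  0.085 ] plane dist 0.0006983523563919204
  bar 73 0.041238469804391976 0.03535921249994335 ((1.6917877197265625, -3.3696022033691406), (49.052635192871094, 17.841230392456055), 36.49028396606445) pca deg -145.03196232346988
```

View pics/c2.png

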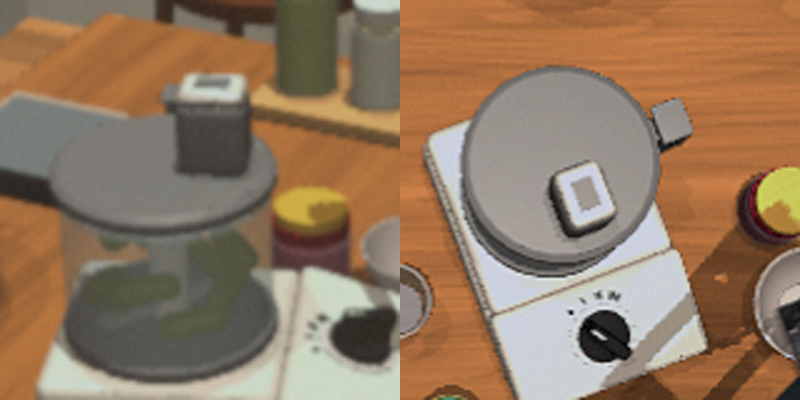

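The tab is now inside the shoe at (672,122). The tube points straight to the machine's front (about 182° relative), it turned about 0.4 rad, and it held against roughly 1.4 N m, so the lid is home and locked. Next is the dial.

```bash
cat > dial.py <<'E'
from h import *
from scipy.spatial.transform import Rotation as Ro
np.set_printoptions(precision=4,suppress=True)
yaw=np.radians(18.3);k=np.array([.502,-.167,.085]);a=np.radians(35)
n=np.array([-np.sin(.3)*np.cos(yaw),-np.sin(.3)*np.sin(yaw),np.cos(.3)])
yv=np.array([-np.sin(yaw),np.cos(yaw),0]);xv=np.cross(yv,n)
def target(h,th=0):
    b=np.cos(a-th)*xv+np.sin(a-th)*yv; return k+h*n,np.c_[b,np.cross(-n,b),-n]
def delta(h,th=0,s=None):
    s=s or robot.observe();R=np.array(s['eef_rot']);p,T=target(h,th)
    return R.T@(p-s['tcp_pos']),Ro.from_matrix(R.T@T).as_rotvec()
if __name__=='__main__':
    import sys
    for h in map(float,sys.argv[1:]): print(h,*delta(h))
    s=robot.observe();print(s['tcp_pos'],s['joint_positions'],s['wrist_force'],s['wrist_torque'])
E
python3 dial.py .25 .12 .028
```

```text
0.25 [-0.0096 -0.1791  0.044 ] [-0.0922  0.2921 -0.617 ]
0.12 [ 0.029  -0.1793  0.1681] [-0.0922  0.2921 -0.617 ]
0.028 [ 0.0563 -0.1794  0.2559] [-0.0922  0.2921 -0.617 ]
[ 0.4955 -0.3579  0.3675] [-46.2722  18.7559  64.1846  -0.0301  97.1841  26.0347] [ 0.5812 -0.5815 -0.3199] [ 0.0232  0.0089 -0.0044]
```

>>> {"name": "drive_tool", "arguments": {"moves": [{"dx":-0.003,"dy":-0.04,"dz":0.01,"ax":-0.018,"ay":0.058,"az":-0.123,"fingers":0.05},{"dx":-0.006,"dy":-0.08,"dz":0.02,"ax":-0.037,"ay":0.117,"az":-0.247,"fingers":0.05},{"dx":-0.009,"dy":-0.12,"dz":0.03,"ax":-0.055,"ay":0.175,"az":-0.37,"fingers":0.05},{"dx":-0.01,"dy":-0.155,"dz":0.04,"ax":-0.074,"ay":0.234,"az":-0.494,"fingers":0.05},{"dx":-0.01,"dy":-0.179,"dz":0.044,"ax":-0.092,"ay":0.292,"az":-0.617,"fingers":0.05},{"dx":0.003,"dy":-0.179,"dz":0.085,"ax":-0.092,"ay":0.292,"az":-0.617,"fingers":0.05},{"dx":0.016,"dy":-0.179,"dz":0.127,"ax":-0.092,"ay":0.292,"az":-0.617,"fingers":0.05},{"dx":0.029,"dy":-0.179,"dz":0.168,"ax":-0.092,"ay":0.292,"az":-0.617,"fingers":0.05},{"dx":0.029,"dy":-0.179,"dz":0.168,"ax":-0.092,"ay":0.292,"az":-0.617,"fingers":0.05},{"dx":0.029,"dy":-0.179,"dz":0.168,"ax":-0.092,"ay":0.292,"az":-0.617,"fingers":0.05},{"dx":0.029,"dy":-0.179,"dz":0.168,"ax":-0.092,"ay":0.292,"az":-0.617,"fingers":0.05}]}}

```text
clock: 9.05
tcp_pos: [0.4692, -0.1753, 0.2038]
eef_rot: [[0.558, 0.78, 0.284], [0.794, -0.602, 0.091], [0.242, 0.175, -0.954]]
wrist_force: [-0.6, 0.1, 0.5]
grip_width: 0.0502
finger_force: 0.0
```

```bash
python3 dial.py .12 .028
```

```text
0.12 [-0.0038  0.0003  0.0035] [ 0.0038 -0.0009  0.0057]
0.028 [-0.0038 -0.      0.0955] [ 0.0038 -0.0009  0.0057]
[ 0.4692 -0.1753  0.2038] [-44.52     3.8184 108.0215  17.5677  61.0707 -15.7158] [-0.6461  0.1288  0.5449] [-0.0154  0.0725 -0.0212]
```

>>> {"name": "drive_tool", "arguments": {"moves": [{"dx":-0.004,"dy":0,"dz":0.02,"ax":0,"ay":0,"az":0,"fingers":0.05},{"dx":-0.004,"dy":0,"dz":0.045,"ax":0,"ay":0,"az":0,"fingers":0.05},{"dx":-0.004,"dy":0,"dz":0.065,"ax":0,"ay":0,"az":0,"fingers":0.05},{"dx":-0.004,"dy":0,"dz":0.08,"ax":0,"ay":0,"az":0,"fingers":0.05},{"dx":-0.004,"dy":0,"dz":0.09,"ax":0,"ay":0,"az":0,"fingers":0.05},{"dx":-0.004,"dy":0,"dz":0.095,"ax":0,"ay":0,"az":0,"fingers":0.05},{"dx":-0.004,"dy":0,"dz":0.095,"ax":0,"ay":0,"az":0,"fingers":0.05},{"dx":-0.004,"dy":0,"dz":0.095,"ax":0,"ay":0,"az":0,"fingers":0.05}]}}

```text
clock: 9.85
tcp_pos: [0.4934, -0.1696, 0.1109]
eef_rot: [[0.559, 0.779, 0.283], [0.793, -0.602, 0.092], [0.242, 0.173, -0.955]]
wrist_force: [-1.0, -0.0, 0.4]
grip_width: 0.05
finger_force: 0.0
```

>>> {"name": "drive_tool", "arguments": {"moves": [{"dx":0,"dy":0,"dz":0,"ax":0,"ay":0,"az":0,"fingers":0.03},{"dx":0,"dy":0,"dz":0,"ax":0,"ay":0,"az":0,"fingers":0.015},{"dx":0,"dy":0,"dz":0,"ax":0,"ay":0,"az":0,"fingers":0.0},{"dx":0,"dy":0,"dz":0,"ax":0,"ay":0,"az":0,"fingers":0.0},{"dx":0,"dy":0,"dz":0,"ax":0,"ay":0,"az":0,"fingers":0.0},{"dx":0,"dy":0,"dz":0,"ax":0,"ay":0,"az":0,"fingers":0.0}], "newtons": 15}}

```text
clock: 10.45
tcp_pos: [0.4946, -0.1706, 0.1107]
eef_rot: [[0.56, 0.778, 0.285], [0.793, -0.603, 0.09], [0.242, 0.175, -0.954]]
wrist_force: [6.3, -3.3, -1.4]
grip_width: 0.014
finger_force: 15.0
```

```bash
python3 dial.py .028
```

```text
0.028 [ 0.0008 -0.0007 -0.001 ] [ 0.0053 -0.0006  0.004 ]
[ 0.4946 -0.1706  0.1107] [-41.6728  12.5982 112.8051  20.4364  47.3486 -18.1425] [ 6.3197 -3.3434 -1.4301] [-0.4356 -0.5442 -0.2085]
```

>>> {"name": "drive_tool", "arguments": {"moves": [{"dx":0,"dy":0.0015,"dz":0,"ax":0,"ay":0,"az":0,"fingers":0},{"dx":0,"dy":0.0015,"dz":0,"ax":0,"ay":0,"az":0,"fingers":0},{"dx":0,"dy":0.0015,"dz":0,"ax":0,"ay":0,"az":0.1,"fingers":0},{"dx":0,"dy":0.0015,"dz":0,"ax":0,"ay":0,"az":0.2,"fingers":0},{"dx":0,"dy":0.0015,"dz":0,"ax":0,"ay":0,"az":0.3,"fingers":0},{"dx":0,"dy":0.0015,"dz":0,"ax":0,"ay":0,"az":0.4,"fingers":0},{"dx":0,"dy":0.0015,"dz":0,"ax":0,"ay":0,"az":0.5,"fingers":0},{"dx":0,"dy":0.0015,"dz":0,"ax":0,"ay":0,"az":0.6,"fingers":0},{"dx":0,"dy":0.0015,"dz":0,"ax":0,"ay":0,"az":0.6,"fingers":0},{"dx":0,"dy":0.0015,"dz":0,"ax":0,"ay":0,"az":0.6,"fingers":0}], "newtons": 45}}

```text
clock: 11.45
tcp_pos: [0.4953, -0.1716, 0.1108]
eef_rot: [[0.901, 0.327, 0.284], [0.314, -0.945, 0.09], [0.298, 0.008, -0.955]]
wrist_force: [4.1, -4.3, -1.9]
grip_width: 0.0136
finger_force: 45.0
```

```bash
python3 dial.py .028
```

```text
0.028 [-0.0001 -0.0022 -0.0011] [ 0.0045 -0.0014 -0.5957]
[ 0.4953 -0.1716  0.1108] [-41.6767  12.7095 112.6183  20.3514  47.4419  16.2884] [ 4.0831 -4.2911 -1.8952] [-0.5835 -0.2621 -0.1929]
```

>>> {"name": "drive_tool", "arguments": {"moves": [{"dx":0,"dy":0.001,"dz":0,"ax":0,"ay":0,"az":0.1,"fingers":0},{"dx":0,"dy":0.001,"dz":0,"ax":0,"ay":0,"az":0.2,"fingers":0},{"dx":0,"dy":0.001,"dz":0,"ax":0,"ay":0,"az":0.3,"fingers":0},{"dx":0,"dy":0.001,"dz":0,"ax":0,"ay":0,"az":0.4,"fingers":0},{"dx":0,"dy":0.001,"dz":0,"ax":0,"ay":0,"az":0.5,"fingers":0},{"dx":0,"dy":0.001,"dz":0,"ax":0,"ay":0,"az":0.57,"fingers":0},{"dx":0,"dy":0.001,"dz":0,"ax":0,"ay":0,"az":0.63,"fingers":0},{"dx":0,"dy":0.001,"dz":0,"ax":0,"ay":0,"az":0.63,"fingers":0},{"dx":0,"dy":0.001,"dz":0,"ax":0,"ay":0,"az":0.63,"fingers":0}], "newtons": 45}}

```text
clock: 12.35
tcp_pos: [0.4954, -0.1728, 0.1107]
eef_rot: [[0.921, -0.267, 0.284], [-0.302, -0.949, 0.089], [0.245, -0.168, -0.955]]
wrist_force: [3.1, -4.3, -1.1]
grip_width: 0.0137
finger_force: 45.0
```

```bash
python3 dial.py .028
python3 - <<'E'
from h import *
for c in ['top','side']:
    f=viewer.grab_frame(c);np.save(c+'2.npy',f,allow_pickle=True)
    cv2.imwrite(f'pics/{c}2.png',f['frame'])
a=cv2.imread('pics/side2.png');b=cv2.imread('pics/top2.png')
cv2.imwrite('pics/c3.png',np.hstack([cv2.resize(a[160:300,270:410],(400,400),interpolation=2),cv2.resize(b[110:290,290:470],(400,400),interpolation=2)]))
E
```

```text
0.028 [-0.0019 -0.0029 -0.001 ] [ 0.0045 -0.0021 -1.2248]
[ 0.4954 -0.1728  0.1107] [-41.7554  12.7765 112.527   20.2914  47.4769  52.3064] [ 3.0742 -4.3186 -1.051 ] [-0.9626 -0.0165 -0.0728]
```

View pics/c3.png

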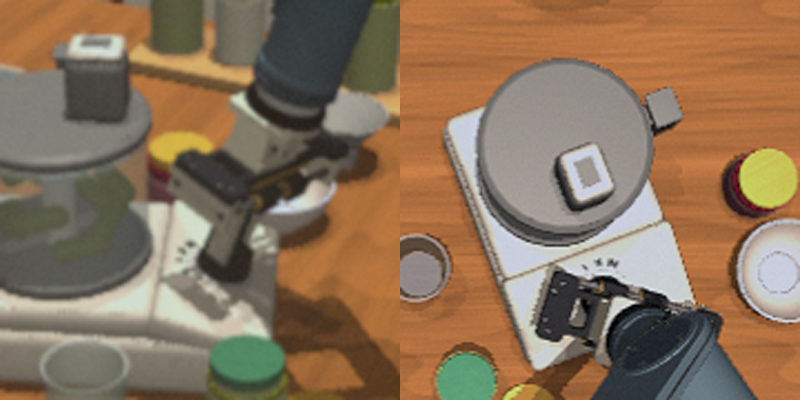

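Spring torque is about 0.2 N m at 1.22 rad of turn, and the lid and tube are unchanged. I'll nudge further to find the stop and make sure it is past the pulse position.

>>> {"name": "drive_tool", "arguments": {"moves": [{"dx":0,"dy":0.001,"dz":0,"ax":0,"ay":0,"az":0.01,"fingers":0},{"dx":0,"dy":0.001,"dz":0,"ax":0,"ay":0,"az":0.02,"fingers":0},{"dx":0,"dy":0.001,"dz":0,"ax":0,"ay":0,"az":0.02,"fingers":0},{"dx":0,"dy":0.001,"dz":0,"ax":0,"ay":0,"az":0.02,"fingers":0}], "newtons": 45}}

```text
clock: 12.85
tcp_pos: [0.4953, -0.1729, 0.1107]
eef_rot: [[0.916, -0.285, 0.284], [-0.321, -0.943, 0.091], [0.242, -0.174, -0.955]]
wrist_force: [5.6, -2.2, -0.1]
grip_width: 0.0143
finger_force: 45.0
```

```bash
cat >> dial.py <<'E'
    print('tz',np.array(s['eef_rot'])[:,2]@s['wrist_torque'],'F tool',np.array(s['eef_rot']).T@s['wrist_force'],s['grip_width'])
E
python3 dial.py .028
```

```text
0.028 [-0.0019 -0.003  -0.001 ] [ 0.0031 -0.003  -1.245 ]
[ 0.4953 -0.1729  0.1107] [-41.8324  12.7994 112.5165  20.3951  47.5424  53.3172] [ 5.5769 -2.2025 -0.1164] [-0.3174 -0.3788  0.1141]
tz -0.23350421731509147 F tool [5.7855 0.5088 1.4951] 0.014324627537843028
```

>>> {"name": "drive_tool", "arguments": {"moves": [{"dx":0,"dy":0,"dz":0,"ax":0,"ay":0,"az":0,"fingers":0},{"dx":0,"dy":0,"dz":0,"ax":0,"ay":0,"az":0,"fingers":0},{"dx":0,"dy":0,"dz":0,"ax":0,"ay":0,"az":0,"fingers":0},{"dx":0,"dy":0,"dz":0,"ax":0,"ay":0,"az":0,"fingers":0},{"dx":0,"dy":0,"dz":0,"ax":0,"ay":0,"az":0,"fingers":0},{"dx":0,"dy":0,"dz":0,"ax":0,"ay":0,"az":0,"fingers":0}], "newtons": 45}}

```text
clock: 13.45
tcp_pos: [0.4954, -0.1729, 0.1107]
eef_rot: [[0.916, -0.285, 0.284], [-0.321, -0.943, 0.091], [0.242, -0.174, -0.955]]
wrist_force: [5.0, -2.3, -0.2]
grip_width: 0.0136
finger_force: 45.0
```

```bash
python3 dial.py .028; python3 fit.py 2 2>&1 | grep lid
python3 - <<'E'
from h import *
f=viewer.grab_frame('top');np.save('top3.npy',f,allow_pickle=True);g=np.load('top0.npy',allow_pickle=True).item()
for n in ['pickle_jar','berry_jar','prep_bowl','empty_jar','wooden_spoon','spare_lid','funnel']:
    r=viewer.look_for('top',n); print(n,[(np.round(x['position']),round(x['score'],2)) for x in r[:1]])
E
```

```text
0.028 [-0.0019 -0.003  -0.001 ] [ 0.0031 -0.003  -1.245 ]
[ 0.4954 -0.1729  0.1107] [-41.8298  12.7982 112.5172  20.3944  47.5407  53.3165] [ 5.042  -2.2796 -0.2425] [-0.4074 -0.3406  0.0315]
tz -0.1766795637106606 F tool [5.29   0.7561 1.4566] 0.013568458352689735
top lid [ 0.6503 -0.1206] 0.0017118022892833545 tube [ 0.6104 -0.1316] (49.633941650390625, 39.03217315673828) 19.32855224609375 dir -164.6086520285581 0.041404564779207065
side lid [ 0.6484 -0.1155] 0.0025899546978661973 tube [ 0.6084 -0.1264] (49.271934509277344, 39.81013870239258) 22.65485954284668 dir -164.7924854585076 0.04136593369932245
pickle_jar [(array([323., 281.]), 0.84)]
berry_jar [(array([449., 192.]), 0.63)]
prep_bowl [(array([463., 229.]), 0.81)]
empty_jar [(array([298., 228.]), 0.58)]
wooden_spoon [(array([273., 282.]), 0.97)]
spare_lid [(array([346., 293.]), 0.79)]
funnel [(array([524., 239.]), 0.6)]
```

The dial is held steady in pulse, the lid is still home and the bystanders haven't moved, so I'm handing the job in.

```bash
python3 -c "
from cell import job
print(job.job_done())"
```

```text
the job is handed in; nothing more can be done
None
```

Job handed in: the lid is turned home (tab in the shoe, held firm against a hard push, though the click itself was not sensed), then the dial was turned about 1.24 rad and is held in pulse with 45 N; the jars, bowl, funnel, spoon and spare cap are where they were.

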